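# Slide the check weight under the spring dust cover

### The arm

A 6-joint arm with a two-finger parallel gripper is mounted at the origin on a cart in front of the work surface, level with it; the furniture and walls round the work are solid. World frame = base frame: x ahead of the robot, y to its left, z up, the work surface at z = 0. Lengths are in m, angles in rad, forces in N, time in s.
With the tool pointing down it reaches from about 0.425 to 0.95 m from the base axis. Payload 3.5 kg.
Tool frame: the origin (TCP) lies at the very end of the fingers, on their centre line; the grasp point (between the pads) lies 19 mm behind it (grip_depth is the distance from the TCP to the grasp point, in m); x points along the fingers, z is the direction in which the jaws open and shut, and the axes are right-handed (so a half turn about x gives the same grasp; the last joint's range is limited). The gripper opens to 85 mm and grips with 20 to 120 N. Pads are 22 mm wide; open, the fingers measure 114 mm over their backs; the gripper's body (76 mm by 85 mm) begins 54 mm behind the grasp point. The pads swing forward as they close: fully open they stand 13 mm farther back than shut.
Start: joints at [1.172, 0.286, 1.577, -0, 1.279, -0.15], TCP at [0.166, 0.654, 0.231] pointing down, gripper open.
Joint ranges: [-2.77, 2.77], [-0.9, 2.22], [0.21, 2.48], [-1.53, 4.67], [0.24, 2.81], [-2.84, 2.84]. Speed limits (rad/s): [2.79, 2.79, 3.14, 3.14, 3.14, 3.14].

### API

Orientations are given as a unit quaternion [x, y, z, w].
In Python, from plant import get_state, read_camera, calibration, sign_off, recognise, grip_depth gives the robot as it stands. The module is installed in compiled form; this text tells all that it offers.
- The arm moves only by the tool servo_tool, never from a script. Its argument "deltas" is a list that holds one entry, the list of rows, each a list of 4 numbers: the shift along the world's x, y, z scaled (see below), then the turn about the world's z scaled (see below). In form: [[[tx, ty, tz, spin], ...]]. A call has exactly 5 rows; each row is the pose to reach, as a shift and turn from the pose commanded when the call began; what a row does not reach only later rows make up. The controller multiplies each number of a shift by 10 cm and each number of a turn by 90 degrees. A row lasts 1/10 s, in which the tool goes at most 50 mm and 8.59 degrees, less where a joint would pass 70% of its speed; a pose out of reach is approached as far as the arm can. A call with a number of a shift or a turn outside -1 to 1 is refused whole. A call with a gripper value outside its range is refused whole. "claw" is the gripper's target within -1 to 1 (fully open at 1, half-way at 0, shut at -1), set as the call begins (left out, the last holds). The fingers move at their own pace and stop on an object; "force" is the grip in N (left out, the last holds). Time passes only in rows, so rows that repeat a pose let the fingers close, or fill a call up. It gives the time, the measured TCP pose, the force and the opening at its end, in the units of the state.
- get_state(): the state, without advancing time (a new reading comes with each control period).
- read_camera(name): name is "side" or "top"; returns the picture (384x512x3 uint8, blue, green, red); there is no depth.
- calibration(name): a dict with "intrinsics" (3x3 intrinsics, pixels), "R" (3x3) and "t" (3): a world point X has camera coordinates R X + t. Camera axes: x right, y down, z forward; pixel columns grow to the right and rows downward; lengths in m; the calibration is good to about 2 mm. A picture is of the moment at which its call begins. calibration takes no time and is no camera call.
- sign_off(): hands the job in, once; it reports no verdict.
Trained networks look in the newest picture that a camera, given by its name, has taken for a name from the list of things; names that differ only in an ending like _2 or _b are one class to them, and where a whole thing is asked for, a point or a joint stands for the part that bears it (a point fixed in the world has none). Each returns a list of dicts, best first, with "p" (0 to 1); they miss things now and then, are a little off and sometimes report something else, mostly with a low value. They report only what shows in the picture. A call takes as long as a camera call. They do not tell look-alikes from the thing itself.
- recognise(camera, query): "at" ([x, y, z] in m, in world coordinates, good to about 4 mm: the middle of the surface that is visible of it).
The state is a dict: "time": time; "qpos": joint angles; "dq": joint speeds; "joint_efforts": joint torques, N m; "eef_pos": TCP position; "tcp_rot": TCP orientation; "contact_force": force on the tool from outside, world axes, zero at the start; "wrist_torque": the same for the moment, N m; "opening": opening from 0.0 (shut) to 1.0 (fully open).
Only numpy, scipy, OpenCV 4.12 (cv2) and the standard library are available. Lean on these libraries where they do the work, as an engineer would, in place of code of your own. Each camera call takes 0.05 s, during which the arm holds its last target. There are 200 camera calls.

### The job

Put the large check weight away in its dust-covered bay without picking it up: with one fingertip push the cover's long side plate outward and keep the spring cover open, while the other fingertip pushes the weight along the lane until it stands wholly inside the bay. Then draw back and let the cover spring fully shut over it. The weight must stay standing on the worktop, never lifted or tipped, and the smaller weight and the other things round about must be left where they are.

Things in the scene. Friction and masses are not known exactly. Their poses are not given: they have to be found in the camera images.
- bay: Fixed polished (slippery) aluminium bay, no floor. Origin on the worktop, mid-lane, at the mouth; +x runs along the lane into the bay (away from the robot), +y left, z up. Two rails (9 mm high, 4 thick, inner faces y = +-16 mm) form the lane from x = -135 mm to the mouth. Bay: x = 0 to 34 mm, back stop and left wall (inner face y = 20 mm) 48 mm high.
- cover (a joint): Spring-closed grey cover (bay's roof and skirt plus push plate). Hinge parallel to bay x at y = -30, z = 5 mm. rad, 0 shut, grows opening, stop 1.35. Opens when the push plate is pushed right (-y): the plate lies down outward, roof and skirt swing up and over to the right. Over 0.9 the lane is clear above. Closing spring 0.03 N m shut, 0.07 open: falls shut when let go.
- push_plate (a point): Middle of the inner (left) face of the push plate, which moves with the cover: an upright 3 mm plate right of the lane, bay x = -135 to 3 mm, standing from the hinge (20 mm below this point) to 45 mm above the worktop when shut. Push it to the right, away from the lane.
- skirt (a point): Middle of the cover's front skirt, which bars the mouth: when shut bay x = -2 to 1, y = -21 to 17, z = 13 to 51 mm. Behind it the roof, x = -2 to 38 mm, top 52 mm high, spans the bay. Swinging, they stay under 78 mm. Held open, the skirt stands over the plate, so the fingertip on the plate must stay at x below -5 mm: the pushing fingertip must lead it by a centimetre or two.
- weight_mid (a point): Middle (21.5 mm above its foot) of the larger check weight: plain pale metal cylinder with a button on top, 26 mm across, 43 mm high, about 0.1 kg, upright on the worktop in the lane before the mouth. Push it low down. Wholly in the bay its middle is at bay x = 14 to 21 mm (21 = against the back stop).
- small_weight: Smaller weight of the same shape, 21 mm across, 36 mm high, standing left of the bay; leave alone. Origin under its foot.
- fitting: Knurled round metal fitting, 26 mm across, 30 mm high, standing right of the bay; leave alone. Origin under its foot.
- memo: Yellow memo pad, 76 x 77 x 12 mm; leave alone. Origin under its middle.
- desk_stapler: Blue stapler, 30 x 118 x 40 mm; leave alone. Origin under its middle.
Mind the look-alikes: they are no part of the job. Several things have the shape of the bay; the one meant has the colours described above.

How it is judged:
By the outcome, as a careful person would: the job done as asked, in the order asked, and still so for the second after the job is handed in, with the robot touching nothing.
It also fails if it takes over 45 s, if anything falls off the work surface, if the arm or the gripper's body presses on something with over 40 N, if the wrist force passes 120 N, or if a joint passes its speed limit or range.

## Working session

There is one attempt and no reset: what is moved stays moved. The work goes in short steps, Python scripts to look and compute and a tool call to move; the robot and the scene stay as the last step left them, time stands still between calls to the robot, and variables do not carry over. Pictures are saved under pics/ and viewed, about 8 in all and at most 12, crops included, and the job is handed in when it is done.

Besides the shell and the picture viewer there is one more tool, called after ">>>" as name(argument=value, ...) on one line, values as JSON. servo_tool: Moves the arm, as the interface text tells. Its arguments: {"type":"object","properties":{"deltas":{"type":"array"},"claw":{"type":"number"},"force":{"type":"number"}},"required":["deltas"]}

```bash
mkdir -p pics
python3 - <<'E'
from plant import *
import cv2,numpy as np
s=get_state();print(s['time'],s['eef_pos'],s['tcp_rot'],s['opening'],s['contact_force'],grip_depth)
for c in('top','side'):
    cv2.imwrite(f'pics/{c}1.png',read_camera(c))
    k=calibration(c);print(c,k['intrinsics'],k['R'],k['t'])
    for q in('bay','cover','push_plate','skirt','weight_mid','small_weight','fitting'):
        print(c,q,[(np.round(d['at'],4).tolist(),round(d['p'],2)) for d in recognise(c,q)[:4]])
E
```

```text
0.0 [0.16590832 0.65361112 0.22993717] [-0.43451042  0.55888798  0.43370233  0.55744705] 1.000649040105805 [-0.72499677 -0.33701381  0.40470529] 0.0187
top [[386.36764194   0.         253.01576319]
 [  0.         386.36764194 192.95287441]
 [  0.           0.           1.        ]] [[-1.13405895e-02 -9.99934922e-01 -1.24235469e-03]
 [-9.94653359e-01  1.14082106e-02 -1.02637951e-01]
 [ 1.02645444e-01  7.17373980e-05 -9.94718004e-01]] [0.10699205 0.54262249 1.32869603]
top bay [([0.4587, 0.5279, 0.0279], 0.87), ([0.5962, 0.008, 0.025], 0.79)]
top cover [([0.465, 0.5264, 0.0485], 0.71), ([0.631, -0.0975, 0.0182], 0.68), ([0.6063, 0.0129, 0.051], 0.61)]
top push_plate [([0.6036, 0.0143, 0.057], 0.64), ([0.4605, 0.5272, 0.0454], 0.6), ([0.6315, -0.0978, 0.0175], 0.41)]
top skirt [([0.4617, 0.5224, 0.043], 0.8), ([0.6098, 0.0211, 0.0514], 0.56)]
top weight_mid [([0.5459, 0.0217, 0.0269], 0.4)]
top small_weight [([0.6073, 0.0145, 0.0508], 0.17)]
top fitting [([0.6291, -0.0979, 0.0185], 0.6)]
side [[373.9950351    0.         255.88263751]
 [  0.         373.9950351  192.1015399 ]
 [  0.           0.           1.        ]] [[ 0.63754776 -0.77034594  0.00999906]
 [-0.62928028 -0.52819993 -0.57009751]
 [ 0.4444538   0.35717218 -0.82151619]] [-0.27776429  0.42951696  0.98668712]
side bay [([0.5932, 0.0147, 0.0259], 0.94), ([0.4266, 0.5318, 0.0213], 0.71)]
side cover [([0.4374, 0.5279, 0.0279], 0.95), ([0.5995, 0.0147, 0.0385], 0.67)]
side push_plate [([0.4408, 0.5229, 0.0327], 0.81), ([0.5988, 0.0171, 0.047], 0.55)]
side skirt [([0.4376, 0.5266, 0.0283], 0.89), ([0.6014, 0.016, 0.0453], 0.88)]
side weight_mid [([0.5428, 0.0213, 0.0253], 0.6)]
side small_weight [([0.5491, 0.122, 0.0213], 0.51)]
side fitting []
```

View pics/top1.png

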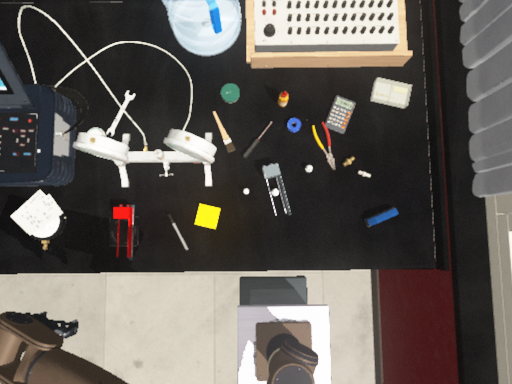

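View pics/side1.png

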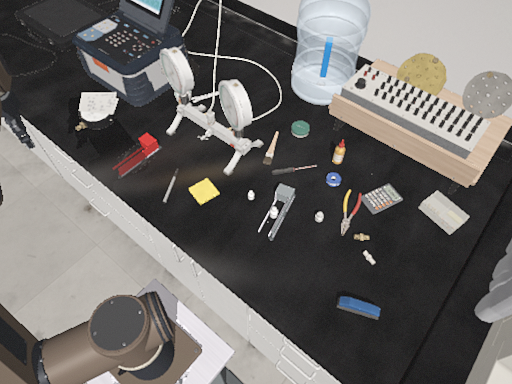

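The top view shows a grey/aluminium bay at (278,190) and a red look-alike at (124,230). The side view has them at (278,210) and (135,155). The grey one fits the description, and the weight at about (276,191) in the top view stands in its lane. I'll confirm that with enlarged crops.

Run:
```python
import cv2,numpy as np
a=cv2.imread('pics/top1.png')[150:230,230:320];b=cv2.imread('pics/side1.png')[170:250,240:330]
o=np.hstack([cv2.resize(cv2.convertScaleAbs(i,alpha=1.3),None,fx=4.4,fy=4.4,interpolation=cv2.INTER_CUBIC) for i in(a,b)])
cv2.imwrite('pics/crop1.png',o);print(o.shape)
```

```text
(352, 792, 3)
```

View pics/crop1.png

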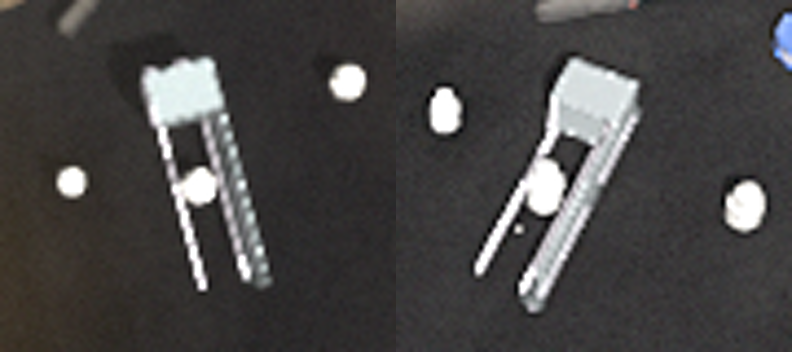

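```bash
cat > h.py <<'E'
from plant import *
import numpy as np,cv2
from scipy.optimize import least_squares
C={c:calibration(c) for c in('top','side')}
def proj(c,X):
    k=C[c];q=np.atleast_2d(X)@k['R'].T+k['t'];q=q@k['intrinsics'].T;return q[:,:2]/q[:,2:]
def ray(c,uv,z):
    k=C[c];d=k['R'].T@np.linalg.solve(k['intrinsics'],[*uv,1]);o=-k['R'].T@k['t'];return o+d*(z-o[2])/d[2]
def b2w(p,X):
    X=np.atleast_2d(X)/1000;c,s=np.cos(p[2]),np.sin(p[2]);return X@np.array([[c,s,0],[-s,c,0],[0,0,1]])+[p[0],p[1],0]
E
python3 - <<'E'
from h import *
off={'top':(0,230,150),'side':(396,240,170)}
def px(c,u,v): o=off[c];return np.array([(u-o[0]+.5)/4.4-.5+o[1],(v+.5)/4.4-.5+o[2]])
F=[('top',(203,288),(-135,18,9)),('top',(246,279),(-135,-18,9)),('side',(480,272),(-135,18,9)),('side',(523,290),(-135,-18,9)),
('top',(264,285),(-135,-30,43)),
('top',(189,117),(-2,-2,52)),('top',(179,62),(38,-2,52)),
('side',(581,103),(-2,-2,52)),('side',(606,69),(38,-2,52))]
def res(p): return np.concatenate([proj(c,b2w(p,X))[0]-px(c,*u) for c,u,X in F])
s=least_squares(res,[.59,.015,.2],loss='soft_l1');p=s.x;print(p,np.degrees(p[2]));print(s.fun.reshape(-1,2).round(1))
np.save('p.npy',p)
print('weight/small/fit rays')
for n,z,t,sd in(('w',22,(200,186),(546,188)),('s',18,(72,182),(445,111)),('f',15,(348,82),(745,206))):
    for c,u in(('top',t),('side',sd)):
        X=ray(c,px(c,*u),z/1000);d=X-[p[0],p[1],0];R=np.array([[np.cos(p[2]),np.sin(p[2])],[-np.sin(p[2]),np.cos(p[2])]]);print(n,c,X.round(4),(R@d[:2]*1000).round(1))
# overlay
def overlay(img_c,im):
    im=cv2.resize(im,None,fx=4.4,fy=4.4,interpolation=cv2.INTER_CUBIC)
    return im
o=cv2.imread('pics/crop1.png')
def line(c,A,B,col):
    q=proj(c,b2w(p,[A,B]));f=off[c];q=(q-[f[1],f[2]]+.5)*4.4-.5+[f[0],0];cv2.line(o,*[tuple(int(v) for v in r) for r in q],col,1)
for c in off:
    for y in(-20,-16,16,20): line(c,(-135,y,9),(0,y,9),(0,0,255))
    line(c,(-135,-30,45),(3,-30,45),(0,255,0));line(c,(-135,-30,5),(3,-30,5),(0,255,0))
    R=[(-2,-21,52),(-2,17,52),(38,17,52),(38,-21,52)]
    for i in range(4): line(c,R[i],R[(i+1)%4],(255,0,0))
cv2.imwrite('pics/ov1.png',o)
E
```

```text
[0.60196244 0.0316002  0.22248868] 12.747662632516128
[[ 0.5 -0.1]
 [ 0.6 -0.4]
 [-1.3 -1.5]
 [-1.  -1. ]
 [ 0.7 -3. ]
 [ 0.9 -0.5]
 [ 0.5  1. ]
 [-0.3  1.1]
 [-1.  -0. ]]
weight/small/fit rays
w top [0.5473 0.023  0.022 ] [-55.2   3.6]
w side [0.545  0.0155 0.022 ] [-59.1  -3.1]
s top [0.5522 0.1256 0.018 ] [-27.8 102.7]
s side [0.5518 0.1188 0.018 ] [-29.6  96.1]
f top [ 0.6315 -0.0989  0.015 ] [  -0.  -133.8]
f side [ 0.6309 -0.1046  0.015 ] [  -1.8 -139.3]
```

View pics/ov1.png

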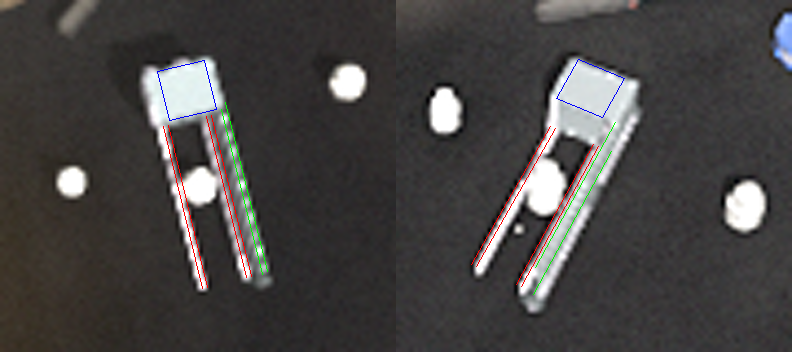

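Run:
```python
from h import *
from scipy.spatial.transform import Rotation as R
s=get_state();M=R.from_quat(s['tcp_rot']).as_matrix();print(s['time'],M.round(3))
a=np.degrees(np.arctan2(M[1,2],M[0,2]));p=np.load('p.npy');w=68.2+np.degrees(p[2])
d=(w-a+90)%180-90;print('jaw',a,'want',w,'turn',d,'spin',d/90)
t=b2w(p,[-98,11,120])[0];print(t,'delta/0.1',(t-s['eef_pos'])*10)
```

```text
0.8 [[ 0.    -0.969  0.246]
 [ 0.     0.246  0.969]
 [-1.     0.     0.   ]]
jaw 75.74529637592653 want 80.94766263251613 turn 5.202366256589599 spin 0.05780406951766221
[0.50395078 0.02070462 0.12      ] delta/0.1 [ 3.37780381 -6.33502438 -1.11376871]
```

>>> servo_tool(deltas=[[[0.1,-0.18,0,0.01],[0.2,-0.36,0,0.02],[0.29,-0.54,0,0.03],[0.39,-0.72,0,0.04],[0.483,-0.905,0,0.058]]], claw=-0.06, force=40)

```text
time: 1.3
eef_pos: [0.2148, 0.563, 0.2314]
tcp_rot: [-0.459, 0.537, 0.459, 0.538]
contact_force: [0.1, -0.4, 0.3]
opening: 0.473
```

>>> servo_tool(deltas=[[[0.1,-0.18,0,0],[0.2,-0.36,0,0],[0.29,-0.54,0,0],[0.39,-0.72,0,0],[0.483,-0.905,0,0]]])

```text
time: 1.8
eef_pos: [0.2632, 0.4725, 0.2315]
tcp_rot: [-0.459, 0.538, 0.459, 0.538]
contact_force: [0.3, -0.0, -0.1]
opening: 0.47
```

>>> servo_tool(deltas=[[[0.1,-0.18,0,0],[0.2,-0.36,0,0],[0.29,-0.54,0,0],[0.39,-0.72,0,0],[0.483,-0.905,0,0]]])

```text
time: 2.3
eef_pos: [0.3115, 0.382, 0.2316]
tcp_rot: [-0.459, 0.538, 0.459, 0.538]
contact_force: [0.2, -0.2, -0.4]
opening: 0.466
```

>>> servo_tool(deltas=[[[0.1,-0.18,0,0],[0.2,-0.36,0,0],[0.29,-0.54,0,0],[0.39,-0.72,0,0],[0.483,-0.905,0,0]]])

```text
time: 2.8
eef_pos: [0.3597, 0.2915, 0.2316]
tcp_rot: [-0.459, 0.538, 0.459, 0.538]
contact_force: [-0.2, -0.5, -0.3]
opening: 0.474
```

>>> servo_tool(deltas=[[[0.1,-0.18,0,0],[0.2,-0.36,0,0],[0.29,-0.54,0,0],[0.39,-0.72,0,0],[0.483,-0.905,0,0]]])

```text
time: 3.3
eef_pos: [0.4081, 0.201, 0.2316]
tcp_rot: [-0.459, 0.538, 0.459, 0.538]
contact_force: [-0.0, -0.4, 0.3]
opening: 0.47
```

>>> servo_tool(deltas=[[[0.1,-0.18,0,0],[0.2,-0.36,0,0],[0.29,-0.54,0,0],[0.39,-0.72,0,0],[0.483,-0.905,0,0]]])

```text
time: 3.8
eef_pos: [0.4564, 0.1105, 0.2316]
tcp_rot: [-0.459, 0.538, 0.459, 0.538]
contact_force: [-0.7, 0.2, -0.2]
opening: 0.469
```

>>> servo_tool(deltas=[[[0.1,-0.18,-0.2,0],[0.2,-0.36,-0.4,0],[0.29,-0.54,-0.6,0],[0.39,-0.72,-0.8,0],[0.483,-0.905,-0.95,0]]])

```text
time: 4.3
eef_pos: [0.5042, 0.02, 0.1352]
tcp_rot: [-0.459, 0.538, 0.459, 0.538]
contact_force: [0.1, -0.3, 0.9]
opening: 0.472
```

```bash
cat >> h.py <<'E'
from scipy.spatial.transform import Rotation as Ro
def snap(name,draw=True,S=4):
    s=get_state();p=np.load('p.npy');M=Ro.from_quat(s['tcp_rot']).as_matrix();e=np.array(s['eef_pos']);outs=[]
    for c,(u,v) in (('top',(225,145)),('side',(235,165))):
        im=read_camera(c);cr=cv2.resize(im[v:v+100,u:u+100],None,fx=S,fy=S,interpolation=cv2.INTER_CUBIC)
        f=lambda X:[tuple(int(t) for t in r) for r in (proj(c,X)-[u,v]+.5)*S-.5]
        if draw:
            for y in(-16,16): cv2.line(cr,*f(b2w(p,[(-135,y,9),(0,y,9)])),(0,0,255),1)
            for k in(1,-1):
                q=[e+M@np.array([0,b,k*t])/1000 for b,t in((-11,20),(11,20),(11,35),(-11,35))]
                for i in range(4): cv2.line(cr,*f([q[i],q[(i+1)%4]]),(0,255,0) if k>0 else (255,255,0),1)
        outs.append(cr)
    cv2.imwrite(name,np.hstack(outs))
    d=e-[p[0],p[1],0];cc,ss=np.cos(p[2]),np.sin(p[2]);print(s['time'],'bay tcp',cc*d[0]+ss*d[1],-ss*d[0]+cc*d[1],d[2],s['contact_force'])
E
python3 -c "
from h import *
snap('pics/c2.png')"
```

```text
4.3 bay tcp -0.09795853513302558 0.010259070536924838 0.13515136014932105 [ 0.10726803 -0.2935603   0.86898258]
```

View pics/c2.png

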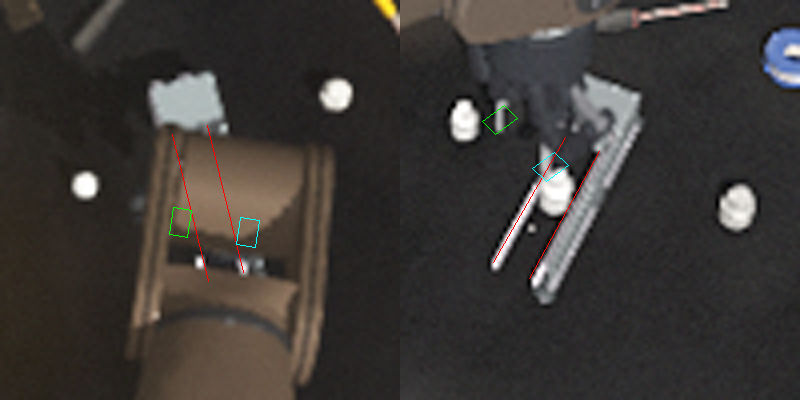

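Run:
```python
from h import *
s=get_state();M=Ro.from_quat(s['tcp_rot']).as_matrix();e=np.array(s['eef_pos'])
im=read_camera('side');u,v,S=245,165,12;a=cv2.resize(im[v:v+45,u:u+60],None,fx=S,fy=S,interpolation=cv2.INTER_CUBIC);a=cv2.convertScaleAbs(a,alpha=1.6)
f=lambda X:[tuple(int(t) for t in r) for r in (proj('side',X)-[u,v]+.5)*S-.5]
for k in(1,-1):
    q=[e+M@np.array([-4,b,k*t])/1000 for b,t in((-11,20),(11,20),(11,34),(-11,34))]
    for i in range(4): cv2.line(a,*f([q[i],q[(i+1)%4]]),(0,255,0),1)
cv2.imwrite('pics/z3.png',a)
```

```text
(no output)
```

View pics/z3.png

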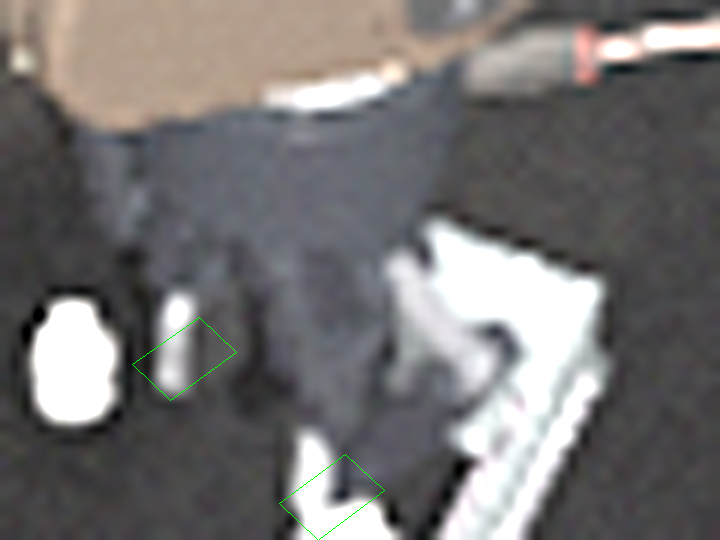

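>>> servo_tool(deltas=[[[-0.033,0.146,-0.2,0],[-0.033,0.146,-0.4,0],[-0.033,0.146,-0.6,0],[-0.033,0.146,-0.8,0],[-0.033,0.146,-1.0,0]]])

```text
time: 4.95
eef_pos: [0.5017, 0.0362, 0.0371]
tcp_rot: [-0.46, 0.537, 0.459, 0.538]
contact_force: [1.0, 0.2, -0.2]
opening: 0.468
```

>>> servo_tool(deltas=[[[0,0,-0.05,0],[0,0,-0.1,0],[0,0,-0.15,0],[0,0,-0.2,0],[0,0,-0.24,0]]])

```text
time: 5.45
eef_pos: [0.5015, 0.0353, 0.0127]
tcp_rot: [-0.459, 0.538, 0.459, 0.538]
contact_force: [0.4, 0.2, -0.5]
opening: 0.473
```

Feel for the worktop gently.

>>> servo_tool(deltas=[[[0,0,-0.02,0],[0,0,-0.04,0],[0,0,-0.06,0],[0,0,-0.08,0],[0,0,-0.1,0]]])

```text
time: 5.95
eef_pos: [0.501, 0.0353, 0.0022]
tcp_rot: [-0.459, 0.538, 0.459, 0.538]
contact_force: [-1.1, -0.6, 0.0]
opening: 0.474
```

>>> servo_tool(deltas=[[[0,0,-0.01,0],[0,0,-0.015,0],[0,0,-0.02,0],[0,0,-0.025,0],[0,0,-0.03,0]]])

```text
time: 6.45
eef_pos: [0.501, 0.0353, -0.0006]
tcp_rot: [-0.459, 0.538, 0.459, 0.538]
contact_force: [-0.3, 0.1, -0.1]
opening: 0.469
```

>>> servo_tool(deltas=[[[0,0,-0.01,0],[0,0,-0.015,0],[0,0,-0.02,0],[0,0,-0.025,0],[0,0,-0.03,0]]])

```text
time: 6.95
eef_pos: [0.5012, 0.0353, -0.0016]
tcp_rot: [-0.459, 0.538, 0.46, 0.537]
contact_force: [-7.9, 0.1, 19.4]
opening: 0.473
```

>>> servo_tool(deltas=[[[0,0,-0.005,0],[0,0,-0.01,0],[0,0,-0.015,0],[0,0,-0.015,0],[0,0,-0.015,0]]])

```text
time: 7.45
eef_pos: [0.5012, 0.0353, -0.0016]
tcp_rot: [-0.458, 0.539, 0.46, 0.537]
contact_force: [-10.7, -0.8, 26.8]
opening: 0.47
```

>>> servo_tool(deltas=[[[0,0,0.05,0],[0,0,0.1,0],[0,0,0.18,0],[0.013,-0.058,0.18,0],[0.026,-0.117,0.18,0]]])

```text
time: 7.95
eef_pos: [0.5038, 0.0232, 0.0129]
tcp_rot: [-0.459, 0.538, 0.459, 0.538]
contact_force: [0.3, -0.4, 1.1]
opening: 0.467
```

>>> servo_tool(deltas=[[[0.002,-0.01,0,0],[0.004,-0.02,0,0],[0.007,-0.03,0,0],[0.009,-0.039,0,0],[0.009,-0.039,0,0]]])

```text
time: 8.45
eef_pos: [0.5044, 0.0197, 0.0127]
tcp_rot: [-0.459, 0.538, 0.459, 0.538]
contact_force: [0.0, -0.8, -0.1]
opening: 0.472
```

>>> servo_tool(deltas=[[[0.002,-0.01,0,0],[0.004,-0.02,0,0],[0.007,-0.03,0,0],[0.009,-0.039,0,0],[0.009,-0.039,0,0]]])

```text
time: 8.95
eef_pos: [0.5054, 0.0159, 0.0128]
tcp_rot: [-0.459, 0.538, 0.459, 0.538]
contact_force: [0.4, 0.5, -0.2]
opening: 0.468
```

>>> servo_tool(deltas=[[[0.002,-0.01,0,0],[0.004,-0.02,0,0],[0.007,-0.03,0,0],[0.009,-0.039,0,0],[0.009,-0.039,0,0]]])

```text
time: 9.45
eef_pos: [0.5062, 0.0119, 0.0128]
tcp_rot: [-0.459, 0.538, 0.459, 0.538]
contact_force: [0.4, 1.7, 0.9]
opening: 0.473
```

>>> servo_tool(deltas=[[[0.004,-0.02,0,0],[0.009,-0.039,0,0],[0.013,-0.058,0,0],[0.018,-0.078,0,0],[0.022,-0.098,0,0]]])

```text
time: 9.95
eef_pos: [0.5084, 0.0022, 0.0128]
tcp_rot: [-0.459, 0.538, 0.459, 0.538]
contact_force: [-0.3, 3.3, 1.2]
opening: 0.471
```

>>> servo_tool(deltas=[[[0.004,-0.02,0,0],[0.009,-0.039,0,0],[0.013,-0.058,0,0],[0.013,-0.058,0,0],[0.013,-0.058,0,0]]])

```text
time: 10.45
eef_pos: [0.5102, -0.0041, 0.0131]
tcp_rot: [-0.459, 0.538, 0.459, 0.538]
contact_force: [0.3, 1.3, 2.8]
opening: 0.467
```

```bash
python3 -c "
from h import *
snap('pics/c4.png')"
```

```text
10.45 bay tcp -0.0974032575018531 -0.014525515457408971 0.013106015718051221 [0.33977474 1.34989387 2.75012313]
```

View pics/c4.png

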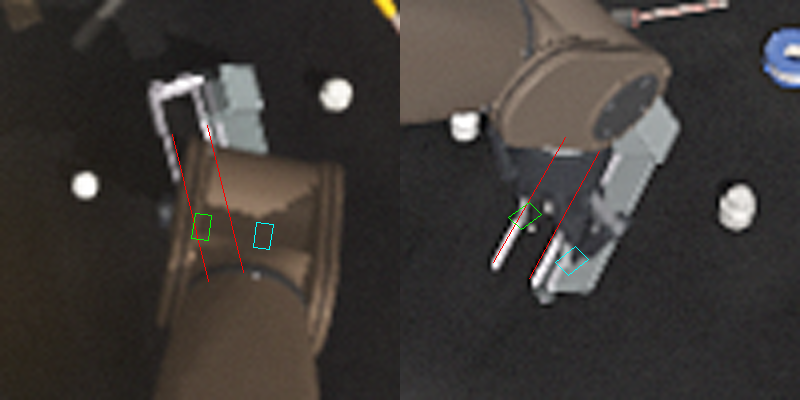

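>>> servo_tool(deltas=[[[-0.03,-0.007,0,0],[-0.059,-0.013,0,0],[-0.052,-0.045,0,0],[-0.044,-0.08,0,0],[-0.037,-0.111,0,0]]])

```text
time: 11.05
eef_pos: [0.5059, -0.0152, 0.0127]
tcp_rot: [-0.459, 0.538, 0.459, 0.538]
contact_force: [0.0, 1.5, 1.8]
opening: 0.471
```

Run:
```python
from h import *
s=get_state();print(s['eef_pos'],s['contact_force'])
u,v,S=245,165,12
im=read_camera('side');u,v,S=240,190,12;a=cv2.resize(im[v:v+50,u:u+60],None,fx=S,fy=S,interpolation=cv2.INTER_CUBIC);b=cv2.convertScaleAbs(a,alpha=1.5)
cv2.imwrite('pics/z5.png',b)
```

```text
[ 0.5059004  -0.01519391  0.01266637] [0.02811444 1.54102642 1.75263512]
```

View pics/z5.png

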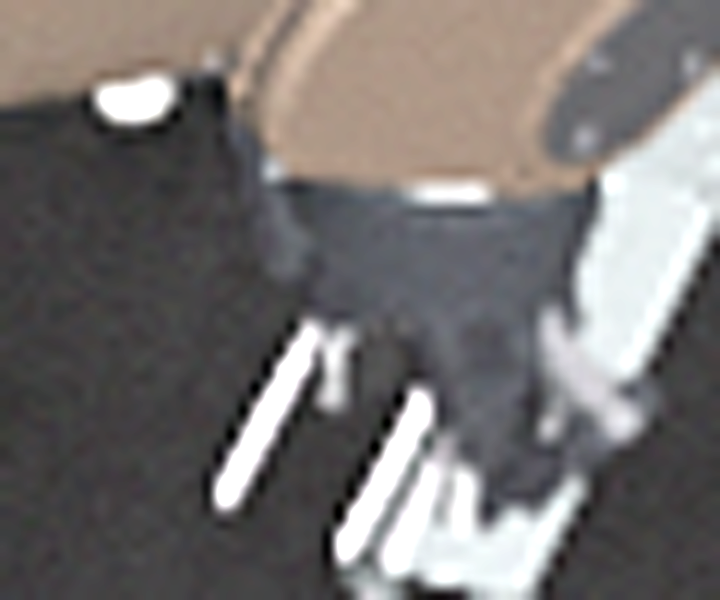

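>>> servo_tool(deltas=[[[0.058,0.013,0,0],[0.117,0.026,0,0],[0.176,0.04,0,0],[0.234,0.053,0,0],[0.293,0.066,0,0]]])

```text
time: 11.6
eef_pos: [0.5358, -0.008, 0.0128]
tcp_rot: [-0.459, 0.538, 0.459, 0.538]
contact_force: [-1.1, -0.0, 3.3]
opening: 0.471
```

>>> servo_tool(deltas=[[[0.039,0.009,0,0],[0.078,0.018,0,0],[0.117,0.026,0,0],[0.156,0.035,0,0],[0.195,0.044,0,0]]])

```text
time: 12.1
eef_pos: [0.5552, -0.0038, 0.0128]
tcp_rot: [-0.459, 0.538, 0.459, 0.538]
contact_force: [-1.4, 0.5, 2.7]
opening: 0.469
```

```bash
python3 -c "
from h import *
snap('pics/c6.png')"
```

```text
12.1 bay tcp -0.05345466727409459 -0.024162972858855165 0.012834092665824678 [-1.37376316  0.45520636  2.65053765]
```

View pics/c6.png

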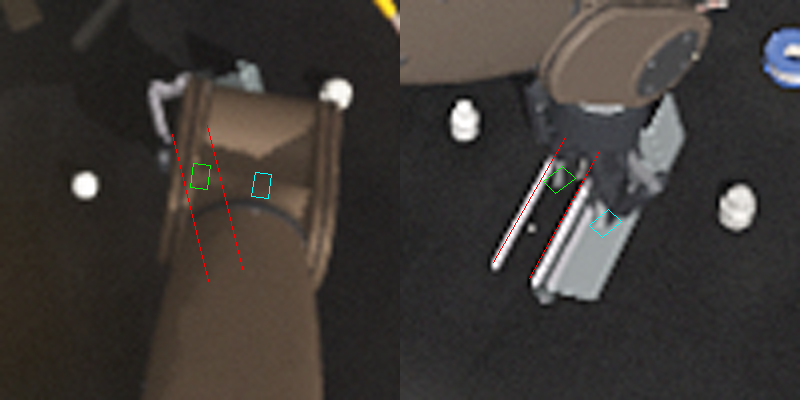

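>>> servo_tool(deltas=[[[0.049,0.011,0,0],[0.098,0.022,0,0],[0.146,0.033,0,0],[0.195,0.044,0,0],[0.244,0.055,0,0]]])

```text
time: 12.7
eef_pos: [0.5798, 0.0017, 0.0129]
tcp_rot: [-0.459, 0.538, 0.459, 0.538]
contact_force: [-2.3, -0.5, 3.5]
opening: 0.469
```

>>> servo_tool(deltas=[[[0.015,0.003,0,0],[0.029,0.007,0,0],[0.044,0.01,0,0],[0.059,0.013,0,0],[0.068,0.015,0,0]]])

```text
time: 13.2
eef_pos: [0.5861, 0.0032, 0.0128]
tcp_rot: [-0.459, 0.538, 0.459, 0.538]
contact_force: [-2.5, -0.5, 4.4]
opening: 0.471
```

>>> servo_tool(deltas=[[[0.005,0.001,0,0],[0.01,0.002,0,0],[0.015,0.003,0,0],[0.02,0.004,0,0],[0.024,0.006,0,0]]])

```text
time: 13.7
eef_pos: [0.5885, 0.0038, 0.0128]
tcp_rot: [-0.459, 0.538, 0.459, 0.538]
contact_force: [-2.1, -0.3, 3.6]
opening: 0.47
```

>>> servo_tool(deltas=[[[0.005,0.001,0,0],[0.01,0.002,0,0],[0.015,0.003,0,0],[0.02,0.004,0,0],[0.024,0.006,0,0]]])

```text
time: 14.2
eef_pos: [0.591, 0.0044, 0.0128]
tcp_rot: [-0.459, 0.538, 0.459, 0.538]
contact_force: [-2.6, -0.6, 2.6]
opening: 0.468
```

>>> servo_tool(deltas=[[[0.005,0.001,0,0],[0.01,0.002,0,0],[0.015,0.003,0,0],[0.02,0.004,0,0],[0.02,0.004,0,0]]])

```text
time: 14.7
eef_pos: [0.593, 0.0048, 0.0128]
tcp_rot: [-0.459, 0.538, 0.459, 0.538]
contact_force: [-2.7, 0.3, 4.1]
opening: 0.472
```

```bash
python3 -c "
from h import *
snap('pics/c7.png',False)"
```

```text
14.7 bay tcp -0.014660931080157893 -0.024130277476046933 0.012843225702097852 [-2.73486425  0.28560621  4.12677719]
```

View pics/c7.png

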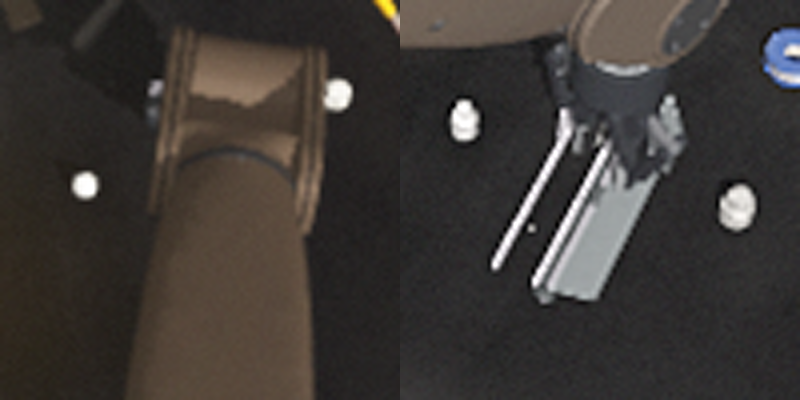

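>>> servo_tool(deltas=[[[0.005,0.001,0,0],[0.01,0.002,0,0],[0.015,0.003,0,0],[0.02,0.004,0,0],[0.02,0.004,0,0]]])

```text
time: 15.3
eef_pos: [0.595, 0.0052, 0.0128]
tcp_rot: [-0.459, 0.538, 0.459, 0.538]
contact_force: [-1.9, -0.8, 3.8]
opening: 0.464
```

>>> servo_tool(deltas=[[[0.005,0.001,0,0],[0.01,0.002,0,0],[0.015,0.003,0,0],[0.02,0.004,0,0],[0.02,0.004,0,0]]])

```text
time: 15.8
eef_pos: [0.597, 0.0056, 0.0129]
tcp_rot: [-0.459, 0.538, 0.459, 0.538]
contact_force: [-2.8, -0.0, 4.1]
opening: 0.468
```

>>> servo_tool(deltas=[[[-0.12,-0.027,0,0],[-0.26,-0.059,0,0],[-0.4,-0.09,0,0],[-0.54,-0.122,0,0],[-0.683,-0.154,0,0]]])

```text
time: 16.3
eef_pos: [0.5291, -0.0095, 0.013]
tcp_rot: [-0.46, 0.537, 0.458, 0.539]
contact_force: [-0.3, 1.6, 2.0]
opening: 0.472
```

Run:
```python
from h import *
s=get_state();print(s['eef_pos'],s['contact_force'],s['time'])
o=[]
for c,(u,v) in(('top',(250,150)),('side',(265,165))):
    o.append(cv2.resize(read_camera(c)[v:v+50,u:u+50],None,fx=8,fy=8,interpolation=cv2.INTER_CUBIC))
cv2.imwrite('pics/z8.png',cv2.convertScaleAbs(np.hstack(o),alpha=1.4))
```

```text
[ 0.52910963 -0.0095369   0.0129931 ] [-0.26140361  1.58151065  1.98940211] 16.3
```

View pics/z8.png

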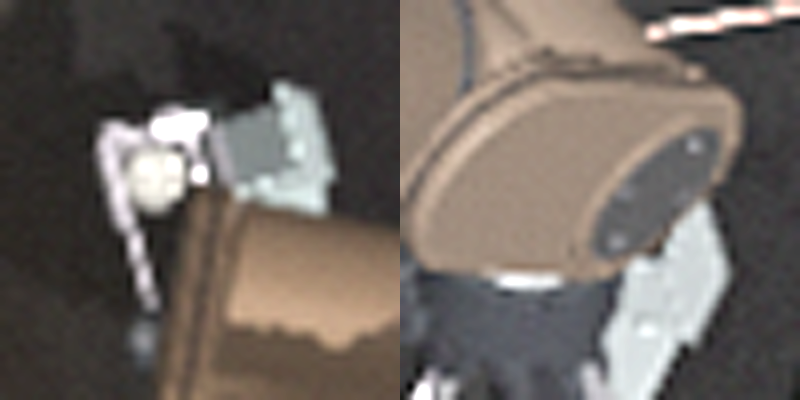

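Top view at 8x: the weight at crop (155,178) is inside the bay between the left wall and the stop at about row 143, with the cover held open at right. There may still be a small gap to the stop, so I'll push until I feel it.

>>> servo_tool(deltas=[[[0.14,0.032,0,0],[0.28,0.063,0,0],[0.42,0.095,0,0],[0.55,0.124,0,0],[0.66,0.149,0,0]]])

```text
time: 16.9
eef_pos: [0.5959, 0.0056, 0.0127]
tcp_rot: [-0.459, 0.538, 0.459, 0.538]
contact_force: [-1.8, 1.0, 2.7]
opening: 0.469
```

>>> servo_tool(deltas=[[[0.006,0.001,0,0],[0.012,0.003,0,0],[0.02,0.004,0,0],[0.029,0.006,0,0],[0.035,0.008,0,0]]])

```text
time: 17.4
eef_pos: [0.5972, 0.0058, 0.0127]
tcp_rot: [-0.459, 0.538, 0.46, 0.537]
contact_force: [-2.6, 0.1, 4.2]
opening: 0.468
```

>>> servo_tool(deltas=[[[0.003,0.001,0,0],[0.006,0.001,0,0],[0.009,0.002,0,0],[0.012,0.003,0,0],[0.015,0.003,0,0]]])

```text
time: 17.9
eef_pos: [0.5977, 0.0059, 0.0126]
tcp_rot: [-0.458, 0.539, 0.46, 0.536]
contact_force: [-6.7, -0.6, 7.5]
opening: 0.467
```

>>> servo_tool(deltas=[[[-0.12,-0.027,0,0],[-0.26,-0.059,0,0],[-0.4,-0.09,0,0],[-0.54,-0.122,0,0],[-0.7,-0.158,0,0]]])

```text
time: 18.4
eef_pos: [0.5304, -0.0097, 0.0133]
tcp_rot: [-0.46, 0.537, 0.458, 0.539]
contact_force: [0.8, 1.0, 2.4]
opening: 0.469
```

Run:
```python
from h import *
s=get_state();print(s['eef_pos'],s['contact_force'],s['time'])
im=read_camera('top');cv2.imwrite('pics/top9.png',im)
for q in('weight_mid','small_weight','fitting'): print(q,[(np.round(d['at'],4).tolist(),round(d['p'],2)) for d in recognise('top',q)[:3]])
u,v,S=255,155,16;p=np.load('p.npy')
# overlay: stop & wall inner edges, weight top-disc at x=21 and x=14, with bay pose from fit shifted to match
a=cv2.resize(im[v:v+36,u:u+36],None,fx=S,fy=S,interpolation=cv2.INTER_CUBIC);a=cv2.convertScaleAbs(a,alpha=1.4)
b=a.copy()
f=lambda P:((proj('top',b2w(p,P))-[u,v]+.5)*S-.5).astype(int).reshape(-1,1,2)
cv2.polylines(b,[f([(0,20,48),(34,20,48),(34,-20,48)])],False,(0,0,255),1)
t=np.linspace(0,6.28,40)
for x,col in((21,(0,255,0)),(14,(255,255,0))):
    cv2.polylines(b,[f(np.c_[x+13*np.cos(t),13*np.sin(t),0*t+36])],True,col,1)
for x in(0,34): cv2.polylines(b,[f([(x,16,0),(x,-16,0)])],False,(255,0,255),1)
o=np.hstack([a[:,:400],b[:,:400]]);cv2.imwrite('pics/z9.png',o);print(o.shape)
```

```text
[ 0.53043027 -0.00972933  0.01327004] [0.75797774 0.97494638 2.39537787] 18.4
weight_mid [([0.619, 0.0406, 0.0245], 0.54)]
small_weight []
fitting [([0.6276, -0.0972, 0.0204], 0.54)]
(576, 800, 3)
```

View pics/z9.png

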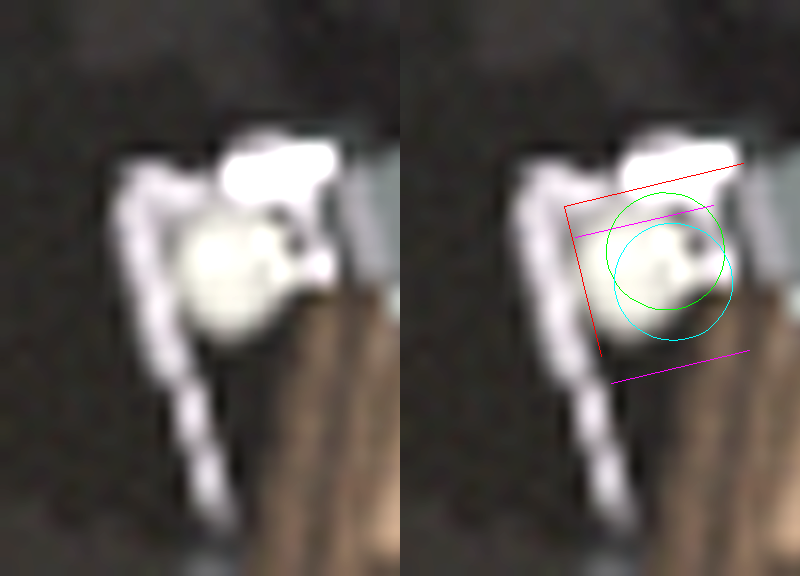

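>>> servo_tool(deltas=[[[-0.007,0.031,0,0],[-0.015,0.064,0,0],[-0.022,0.097,0,0],[-0.03,0.13,0,0],[-0.037,0.162,0,0]]])

```text
time: 19.1
eef_pos: [0.5258, 0.0073, 0.0128]
tcp_rot: [-0.459, 0.538, 0.459, 0.538]
contact_force: [-0.3, 2.0, 3.1]
opening: 0.472
```

>>> servo_tool(deltas=[[[-0.007,0.031,0,0],[-0.015,0.064,0,0],[-0.022,0.097,0,0],[-0.03,0.13,0,0],[-0.037,0.162,0,0]]])

```text
time: 19.6
eef_pos: [0.5219, 0.0229, 0.0125]
tcp_rot: [-0.459, 0.538, 0.459, 0.538]
contact_force: [-0.3, 1.0, 0.4]
opening: 0.468
```

>>> servo_tool(deltas=[[[-0.004,0.02,0,0],[-0.009,0.04,0,0],[-0.013,0.06,0,0],[-0.013,0.06,0,0],[-0.013,0.06,0,0]]])

```text
time: 20.1
eef_pos: [0.521, 0.0288, 0.0129]
tcp_rot: [-0.459, 0.538, 0.459, 0.538]
contact_force: [0.1, 0.0, 0.5]
opening: 0.467
```

>>> servo_tool(deltas=[[[0,0,0.15,0],[0,0,0.3,0],[0,0,0.5,0],[0,0,0.75,0],[0,0,1,0]]])

```text
time: 20.6
eef_pos: [0.5213, 0.0287, 0.1154]
tcp_rot: [-0.46, 0.537, 0.459, 0.538]
contact_force: [0.4, 0.8, 0.4]
opening: 0.474
```

>>> servo_tool(deltas=[[[-0.1,0.2,0.1,0],[-0.2,0.4,0.2,0],[-0.3,0.6,0.3,0],[-0.3,0.8,0.4,0],[-0.3,1.0,0.5,0]]])

```text
time: 21.1
eef_pos: [0.491, 0.1295, 0.1652]
tcp_rot: [-0.46, 0.537, 0.458, 0.539]
contact_force: [0.3, -0.3, -0.1]
opening: 0.469
```

>>> servo_tool(deltas=[[[0,0.2,0,0],[0,0.4,0,0],[0,0.6,0,0],[0,0.8,0,0],[0,1.0,0,0]]])

```text
time: 21.6
eef_pos: [0.4912, 0.2297, 0.1648]
tcp_rot: [-0.459, 0.537, 0.459, 0.539]
contact_force: [-0.3, -0.4, -0.5]
opening: 0.469
```

Run:
```python
from h import *
s=get_state();print(s['eef_pos'],s['contact_force'],s['time'])
for c in('top','side'):
    im=read_camera(c);cv2.imwrite(f'pics/{c}_end.png',im);old=cv2.imread(f'pics/{c}1.png')
    p=np.load('p.npy');q=proj(c,b2w(p,[(18,0,40)]))[0].round().astype(int)
    sl=np.s_[q[1]-8:q[1]+9,q[0]-8:q[0]+9];d=np.abs(im[sl].astype(int)-old[sl]).max(2)
    print(c,'bay diff mean/max',d.mean(),d.max(),'blurred max',cv2.blur(d.astype(np.float32),(3,3)).max())
    D=np.abs(im.astype(int)-old).max(2);m=(D>60).astype(np.uint8);n,_,st,ce=cv2.connectedComponentsWithStats(m)
    print([(ce[i].round().tolist(),int(st[i,4])) for i in range(1,n) if st[i,4]>5])
    for t in('weight_mid','skirt','cover','small_weight','fitting'): print(t,[(np.round(d['at'],4).tolist(),round(d['p'],2)) for d in recognise(c,t)[:3]])
```

```text
[0.49123508 0.22971685 0.16484217] [-0.29811244 -0.41872101 -0.45461371] 21.6
top bay diff mean/max 2.0795847750865053 6 blurred max 3.8888888
[([208.0, 184.0], 28), ([221.0, 195.0], 31), ([274.0, 192.0], 64), ([201.0, 202.0], 652), ([228.0, 206.0], 20), ([127.0, 214.0], 204), ([210.0, 223.0], 198), ([227.0, 229.0], 107), ([187.0, 233.0], 89), ([187.0, 247.0], 7), ([225.0, 330.0], 6028), ([270.0, 309.0], 14), ([44.0, 353.0], 5770), ([304.0, 347.0], 21), ([316.0, 356.0], 13), ([307.0, 361.0], 13), ([317.0, 375.0], 160)]
weight_mid [([0.4639, -0.3437, 0.0356], 0.73)]
skirt [([0.6099, 0.0197, 0.0527], 0.76), ([0.4655, 0.5242, 0.0405], 0.76), ([0.5964, 0.012, 0.0262], 0.17)]
cover [([0.6044, 0.0137, 0.0521], 0.8), ([0.4616, 0.527, 0.0431], 0.62)]
small_weight []
fitting [([0.6278, -0.0996, 0.0174], 0.37)]
side bay diff mean/max 1.6055363321799307 8 blurred max 4.7777777
[([70.0, 195.0], 19294), ([161.0, 90.0], 8), ([1.0, 93.0], 8), ([137.0, 107.0], 7), ([148.0, 143.0], 330), ([23.0, 136.0], 12), ([220.0, 149.0], 44), ([204.0, 154.0], 14), ([214.0, 165.0], 19), ([274.0, 212.0], 92), ([153.0, 300.0], 283), ([179.0, 305.0], 23), ([42.0, 355.0], 4640), ([140.0, 312.0], 6), ([158.0, 321.0], 49), ([165.0, 321.0], 15), ([152.0, 327.0], 33), ([153.0, 339.0], 64), ([165.0, 336.0], 18), ([150.0, 358.0], 159), ([115.0, 364.0], 14)]
weight_mid [([0.6024, 0.0124, 0.0454], 0.41)]
skirt [([0.6013, 0.0138, 0.0462], 0.94), ([0.37, 0.5245, 0.0146], 0.78)]
cover [([0.6007, 0.0146, 0.0393], 0.9), ([0.3735, 0.5306, 0.0157], 0.53)]
small_weight [([0.5493, 0.1238, 0.0166], 0.43)]
fitting [([0.6236, -0.1017, 0.0144], 0.54)]
```

Run:
```python
import cv2,numpy as np
for c,a in(('top','top9'),('top','top_end'),('side','side_end')):
    o=cv2.imread(f'pics/{c}1.png');n=cv2.imread(f'pics/{a}.png')
    sl=np.s_[200:260,105:145] if c=='top' else np.s_[130:180,105:165]
    for t,i in(('old',o),(a,n)):
        x=i[sl].astype(int);m=(x[...,2]>100)&(x[...,2]>2*x[...,1]);ys,xs=np.nonzero(m)
        print(t,'red n',m.sum(),'bbox',xs.min(),xs.max(),ys.min(),ys.max(),'cent',xs.mean().round(1),ys.mean().round(1))
    d=np.abs(o[sl].astype(int)-n[sl]).max(2)>60;ys,xs=np.nonzero(d);print(a,'diff',d.sum(),(xs.min(),xs.max(),ys.min(),ys.max()) if d.any() else '', o[sl][d].mean(0) if d.any() else '', n[sl][d].mean(0) if d.any() else '')
```

```text
old red n 482 bbox 8 27 4 57 cent 18.9 24.0
top9 red n 513 bbox 8 27 4 57 cent 18.6 25.2
top9 diff 450 (np.int64(8), np.int64(28), np.int64(7), np.int64(57)) [ 34.05555556  37.59111111 190.72444444] [ 34.04222222  36.62       175.97111111]
old red n 482 bbox 8 27 4 57 cent 18.9 24.0
top_end red n 481 bbox 8 27 4 57 cent 19.0 24.0
top_end diff 205 (np.int64(14), np.int64(28), np.int64(6), np.int64(25)) [ 40.78536585  44.8        230.69756098] [ 29.11707317  30.96097561 150.21463415]
old red n 568 bbox 8 53 2 44 cent 34.7 21.9
side_end red n 154 bbox 13 49 20 44 cent 25.7 34.3
side_end diff 860 (np.int64(0), np.int64(53), np.int64(0), np.int64(29)) [44.27906977 44.78023256 88.9372093 ] [77.29883721 86.1255814  98.23023256]
```

```bash
python3 -c "
from plant import *
print(sign_off(), get_state()['time'])"
```

```text
the job is handed in; nothing more can be done
the job is handed in; nothing more can be done
```

The large check weight is in the grey bay and the cover has sprung shut over it. I handed the job in after about 22 s of the 45 s allowed.

**What I did:** The right fingertip pushed the push plate outward and held it there. The other fingertip, leading by about 2 cm, slid the weight along the lane from about x = -57 mm to the back stop. I then backed out along the lane, let the plate follow the finger until it was shut, and lifted the arm clear.

**Checks:**
- **Weight in the bay:** With the cover still open, the top view put the weight's middle at about x = 18 mm (±2), against the left wall, inside the 14–21 mm range. At the end of the push the force rose to about 7 N, which fits contact with the back stop.
- **Cover shut:** The final pictures of the bay match the starting ones to within 8 grey levels in both views. The only change nearby is that the weight has gone from the lane.
- **Other things:** The small weight and the fitting show no change in the pictures. The red look-alike has the same outline from above, only shaded by the arm; in the side view the arm hides part of it.
- **Forces while pushing:** The tool force read at the end of each move stayed under about 11 N.

**What disagreed:**
- **Cameras:** The two cameras disagreed by about 6 mm sideways, so I went by touch for the plate and the back stop.
- **Recogniser:** At the end it still gave low-confidence "weight" reports. One (side, 0.41) was on the shut cover; the other (top, 0.73) was near the stapler.
- **Worktop touch:** I pressed the worktop with about 27 N once while finding the fingertip height.

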